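# Lower the pour-over stand by one hole

## Robot

A 6-joint arm with a two-finger parallel gripper is mounted at the origin on the work surface. World frame = base frame: x ahead of the robot, y to its left, z up, the work surface at z = 0. Lengths are in m, angles in rad, forces in N, time in s.
With the tool pointing down it reaches from about 0.375 to 0.975 m from the base axis. Payload 3.8 kg.
Tool frame: the origin (TCP) lies midway between the tips of the shut fingers; the grasp point (between the pads) lies 19 mm behind it; x points along the fingers, y is the direction in which the jaws open and shut, and the axes are right-handed (so a half turn about x gives the same grasp; the last joint's range is limited). The gripper opens to 88 mm and grips with 3 to 60 N. Pads are 18 mm wide; open, the fingers measure 123 mm over their backs; the gripper's body (75 mm by 187 mm) begins 45 mm behind the grasp point.
Start: joints at [1.103, 0.264, 1.604, -0, 1.274, -0.037], TCP at [0.282, 0.613, 0.239] pointing down, gripper open.
Joint ranges: [-2.63, 2.63], [-0.94, 2.18], [0.31, 2.57], [-1.31, 4.45], [0, 2.66], [-2.55, 2.55]. Speed limits (rad/s): [2.57, 2.57, 3.14, 3.14, 3.14, 3.14].

## Interface

Orientations are given as a rotation vector (axis times angle).
In Python, from cell import manip, inverse_kinematics, cams, order gives the robot as it stands. Calls block until the motion is done:
- manip.move_pose(position, orientation): joint-space move of the TCP to a pose.
- manip.move_linear(position, rate=0.15, rot=None): straight line of the TCP; rot=None keeps the orientation; rate is the mean speed in m/s.
- manip.set_joints(angles): joint-space move.
- manip.set_gripper(opening, force=None): finger opening in m; force is the grip in N (None keeps the last); returns when the fingers have stopped.
- manip.dwell(seconds).
- inverse_kinematics(position, orientation): joint angles nearest the present ones, or None.
- manip.state(): the state.
- cams.capture(name): name is "scene" or "side" or "wrist"; returns a dict with "image" (400x640x3 uint8, blue, green, red), "z_map" (400x640 float32, m along the optical axis (not along the pixel's ray), 0 where there is no reading), "intrinsics" (3x3 intrinsics, pixels), "position" and "orientation" of the camera in the world; the wrist camera has in their place "T_tool_cam" (4x4, takes a point from camera to tool coordinates, whose origin is the TCP and whose axes are the tool frame's). Camera axes: x right, y down, z forward; pixel columns grow to the right and rows downward; lengths in m; the calibration is good to about 2 mm. A picture is of the moment at which its call begins: read the wrist's pose just before it.
A pose or a line that the arm cannot do raises manip.IKError and nothing moves.
- order.close_job(): hands the job in, once; it reports no verdict.
The state is a dict: "clock": time; "joint_pos": joint angles; "joint_velocities": joint speeds; "tau": joint torques, N m; "tool_pos": TCP position; "tcp_rot": TCP orientation; "contact_force": force on the tool from outside, world axes, zero at the start; "moment": the same for the moment, N m; "gripper_width": finger opening in m.
Only numpy, scipy, OpenCV 4.12 (cv2) and the standard library are available. Lean on these libraries where they do the work, as an engineer would, in place of code of your own. Each camera call takes 0.05 s, during which the arm holds its last target. There are 200 camera calls.

## Task

Lower the coffee dripper on the telescoping stand by exactly one hole: press the sprung button on top to free the tube and start it down, let the button go, then push the black cap down from above with the fingertips, without gripping it, until the button clicks out in the next hole. Do it gently, without forcing the tube against its pin; the dripper stays seated in its ring and must not touch the carafe, and the other things on the table are left where they are.

Things in the scene. Friction and masses are not known exactly. Their poses are not given: they have to be found in the camera images.
- column (a joint): telescoping tube with cap and ring; 0 m at the start (pin in the top hole), grows as the tube goes down, to 0.070. The next hole lies somewhere from 0.020 to 0.034 (differs from stand to stand, has to be felt), the last at 0.064. The freed tube is stiff, stays where it is left and takes 3 to 7 N to push down; with the pin in a hole it stops solid, and pushes over 25 N would bend the pin.
- button (a joint): press of the button into the cap; 0 m = out (locked), 0.008 = full travel; spring 2 N at 0, 6 N at full. It draws the pin in, clear of the hole from 0.005 on. Between holes the wall keeps pin and button in at about 0.005 even when let go; where the pin meets a hole the button springs out to 0 by itself, unless held down.
- button_top (a point): middle of the round button's flat top, 18 mm across, standing 7 mm proud of the cap when out (0.307 m above the table at the start); moves with button and tube; pressed straight down
- cap_top (a point): middle of the flat top face of the black cap bar on the tube (0.300 m above the table at the start). The bar is 100 mm long along this point's x axis, 28 mm wide along y, 18 mm high, with the button in its middle; the shoulders to either side of the button are free for pushing down. z is up. Keep clear of the button when pushing on the shoulders.
- ring_seat (a point): centre of the holder ring's top face, 115 mm from the tube along +y of the stand; ring outside 92 mm, hole 72 mm across; moves down with the tube
- sleeve_top (a point): centre of the upper rim of the fixed steel outer tube (33 mm across), 0.135 m above the table; the holes, 10 mm high, are a row of dark dots down its +x side; the 7 mm brass pin shows in one of them, with 1.5 mm of play up and down
- stand: the fixed stand: dark wooden base 150 mm (x) by 250 mm (y) by 12 mm; origin on the table under the tube's axis; the ring is carried towards its +y
- dripper: white ceramic dripper cone, loose, 0.17 to 0.33 kg; flange 100 mm across rests on the ring, origin at the centre of the flange's underside, its foot (60 mm across) reaches 18 mm below and its mouth (104 mm across) 66 mm above; z up
- carafe: open glass carafe, 90 mm across, 115 mm high, standing loose on the base under the dripper; origin at the centre of its underside
- spoon: cupping spoon lying on a dark slate tray beside the stand (bystander); origin under its middle
- cupping_glass: empty glass 82 mm across, 65 mm high (bystander); origin at the centre of its underside
- paper_cup: white cup 76 mm across, 100 mm high (bystander); origin at the centre of its underside
There are look-alikes about, which are no part of the job. What is shaped like the dripper but green is not meant. What is shaped like the carafe but blue is not meant.

How it is judged:
By the outcome, as a careful person would: the job done as asked, in the order asked, and still so for the second after the job is handed in, with the robot touching nothing.
It also fails if it takes over 38 s, if anything falls off the work surface, if the arm or the gripper's body presses on something with over 40 N, if the wrist force passes 120 N, or if a joint passes its speed limit or range.

## Working session

There is one attempt and no reset: what is moved stays moved. The work goes in short steps, each a Python script; the robot and the scene stay as the last script left them, time stands still between calls to the robot, and variables do not carry over. Pictures are saved under pics/ and viewed, about 8 in all and at most 12, crops included, and the job is handed in when it is done.

```bash
ls; mkdir -p pics
python3 - <<'E'
from cell import manip, cams
import cv2,numpy as np
s=manip.state(); print({k:np.round(v,3) for k,v in s.items()})
for n in ("scene","side"):
    c=cams.capture(n); cv2.imwrite(f"pics/{n}0.png",c["image"]); np.savez(f"{n}0.npz",**c)
    print(n,{k:np.round(v,3).tolist() for k,v in c.items() if k not in("image","z_map")})
E
```

```text
pics
{'clock': np.float64(0.0), 'joint_pos': array([ 1.103,  0.265,  1.605, -0.   ,  1.274, -0.037]), 'joint_velocities': array([ 0.001,  0.001, -0.   ,  0.   , -0.001,  0.002]), 'tau': array([ 2.0000e-03, -5.0212e+01, -3.5687e+01,  7.3000e-02,  3.0000e-02,
       -0.0000e+00]), 'tool_pos': array([0.282, 0.613, 0.237]), 'tcp_rot': array([ 0.336,  1.545, -0.34 ]), 'contact_force': array([0.785, 0.238, 0.543]), 'moment': array([-0.009,  0.034, -0.03 ]), 'gripper_width': np.float64(0.088)}
scene {'intrinsics': [[487.306, 0.0, 314.1], [0.0, 487.306, 195.518], [0.0, 0.0, 1.0]], 'position': [1.21, 0.59, 1.091], 'orientation': [-1.075, -2.428, 0.977]}
side {'intrinsics': [[388.364, 0.0, 319.834], [0.0, 388.364, 201.365], [0.0, 0.0, 1.0]], 'position': [0.546, 0.725, 0.955], 'orientation': [-0.097, 2.895, -1.115]}
```

View pics/scene0.png

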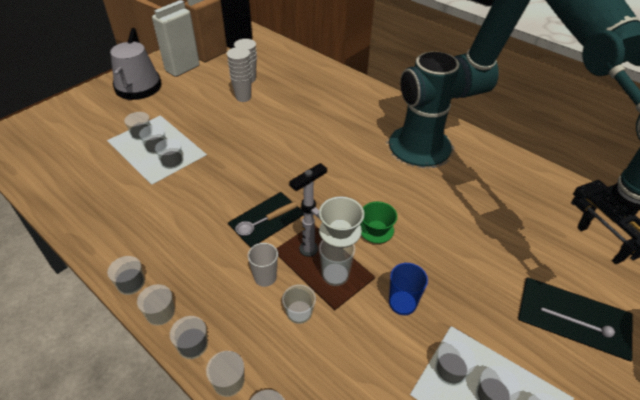

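View pics/side0.png

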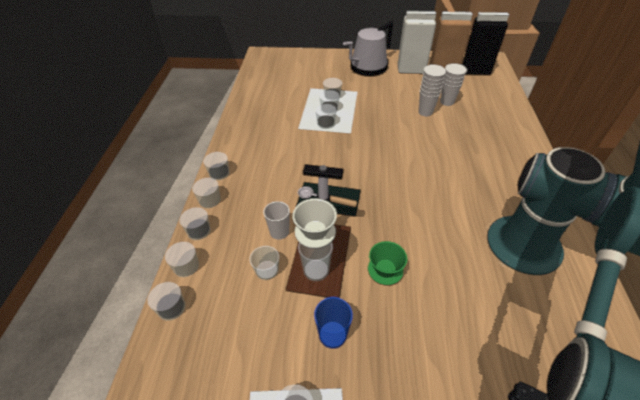

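The scene view shows the black cap at about (309,177) and the dripper at (341,225). In the side view the cap is at (323,172) and the dripper at (315,222). I'll locate the cap in both views.

```bash
cat > h.py <<'E'
import numpy as np, cv2
from scipy.spatial.transform import Rotation as R
def ray(c,uv):
    K=c["intrinsics"]; d=np.array([(uv[0]-K[0,2])/K[0,0],(uv[1]-K[1,2])/K[1,1],1])
    return np.array(c["position"]),R.from_rotvec(c["orientation"]).as_matrix()@d
def plane(c,uv,z):
    p,d=ray(c,uv); return p+d*(z-p[2])/d[2]
def tri(a,ua,b,ub):
    p,d=ray(a,ua); q,e=ray(b,ub); s=np.linalg.lstsq(np.c_[d,-e],q-p,rcond=None)[0]
    x,y=p+d*s[0],q+e*s[1]; return (x+y)/2,np.linalg.norm(x-y)
def cloud(c):
    v,u=np.mgrid[:400,:640]; K=c["intrinsics"]; z=c["z_map"]
    P=np.stack([(u-K[0,2])/K[0,0]*z,(v-K[1,2])/K[1,1]*z,z],-1)
    return P@R.from_rotvec(c["orientation"]).as_matrix().T+c["position"]
E
python3 - <<'E'
from h import *
cs={}
for n,(x0,y0,x1,y1) in {"scene":(280,155,335,200),"side":(295,160,350,185)}.items():
    c=dict(np.load(f"{n}0.npz")); cs[n]=c; W=cloud(c)
    m=(c["image"].max(2)<60)&(c["z_map"]>0); k=np.zeros_like(m);k[y0:y1,x0:x1]=1
    m&=k; p=W[m]; print(n,m.sum(),np.percentile(p[:,2],[5,25,50,75,95]).round(3))
    t=m&(W[...,2]>.288)&(W[...,2]<.315); 
    q=W[t]; r=cv2.minAreaRect((q[:,:2]*1000).astype(np.float32)); print("top",t.sum(),q.mean(0).round(4),r)
    o=(c["image"][y0:y1,x0:x1]); big=cv2.resize(o,None,fx=10,fy=10,interpolation=cv2.INTER_NEAREST); cv2.imwrite(f"pics/{n}crop.png",big)
    w=(W[...,2]>.2)&(W[...,2]<.33)&(c["image"].min(2)>120); w[:, :280]=0; w[:,370:]=0
    print("dripper",W[w].mean(0) if w.sum() else 0, w.sum())
a=cv2.imread("pics/scenecrop.png");b=cv2.imread("pics/sidecrop.png"); h=np.vstack([a,b]); cv2.imwrite("pics/crop.png",cv2.resize(h,None,fx=.85,fy=.85))
E
```

```text
scene 450 [0.015 0.297 0.302 0.304 0.306]
top 409 [0.6046 0.0318 0.3011] ((598.9828491210938, 29.67037010192871), (27.929838180541992, 99.00382232666016), 83.53986358642578)
dripper [0.60351317 0.13596537 0.23004116] 1332
side 375 [0.014 0.295 0.3   0.301 0.303]
top 350 [0.597  0.0343 0.2987] ((597.770263671875, 31.118513107299805), (26.136266708374023, 95.3775634765625), 83.83808898925781)
dripper [0.61162358 0.13158852 0.22918101] 1480
```

View pics/crop.png

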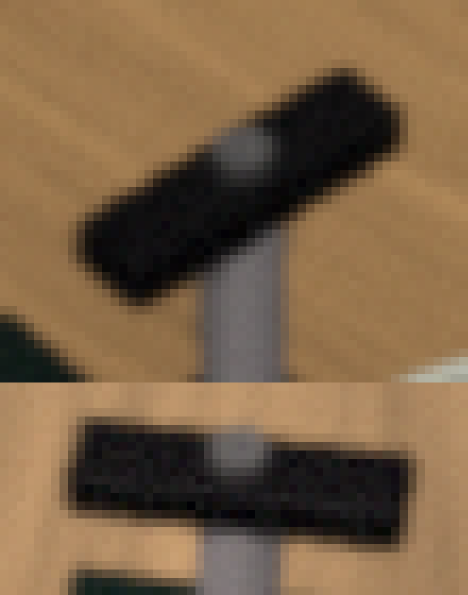

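Both views agree: the cap centre is near (0.598, 0.030, 0.300), with its long axis at about -6° yaw. Next I go above it with the jaws along the bar and check with the wrist camera.

```bash
cat >> h.py <<'E'
def down(yaw):  # tool x down, tool y along world yaw
    x=np.array([0,0,-1.]); y=np.array([np.cos(yaw),np.sin(yaw),0]); return R.from_matrix(np.c_[x,y,np.cross(x,y)]).as_rotvec()
def wristcam(manip,cams):
    s=manip.state(); c=cams.capture("wrist"); T=np.array(c["T_tool_cam"]); Rt=R.from_rotvec(s["tcp_rot"])
    c["position"]=Rt.apply(T[:3,3])+s["tool_pos"]; c["orientation"]=(Rt*R.from_matrix(T[:3,:3])).as_rotvec(); return c
E
python3 - <<'E'
from h import *
from cell import manip, cams, inverse_kinematics as ik
a,b=[dict(np.load(f"{n}0.npz")) for n in("scene","side")]
print("button tri",tri(a,(308.6,172.6),b,(322.9,168.2)))
best=None
for yaw in (np.radians(-6.3),np.radians(173.7)):
    q=ik([.598,.030,.38],down(yaw)); print(yaw,q)
    if q is not None and (best is None or abs(q[5])<abs(best[1][5])): best=(yaw,q)
yaw=best[0]; print("yaw",yaw)
p=manip.state()["tool_pos"]
manip.move_linear([p[0],p[1],.40],rate=.3)
manip.move_pose([.598,.030,.40],down(yaw))
c=wristcam(manip,cams); np.savez("w0.npz",**c); cv2.imwrite("pics/w0.png",c["image"])
s=manip.state(); print(s["clock"],s["tool_pos"],s["contact_force"])
E
```

```text
button tri (array([0.59710579, 0.02843799, 0.30649964]), np.float64(0.0022970798766489852))
-0.10995574287564276 [0.00852671 0.06571855 1.57759705 0.         1.49827705 0.11848245]
3.03163691071415 None
yaw -0.10995574287564276
3.2 [0.59801299 0.03095559 0.39997172] [ 0.15887673 -0.4648214  -0.52498952]
```

View pics/w0.png

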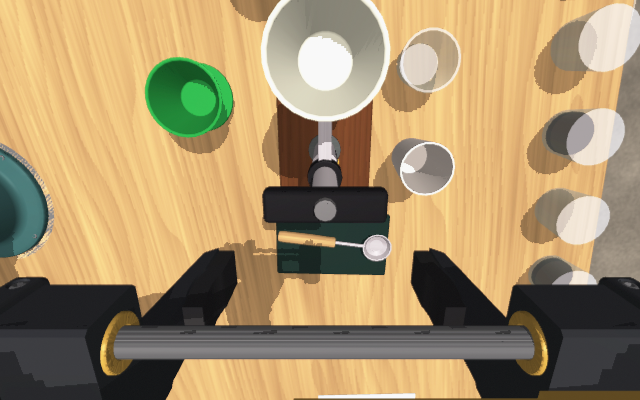

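The wrist view shows the cap bar at u 263–388, v 187–222, and the button at (325,210). The dripper is seated in the ring behind it, and the cap is parallel to the jaws. Next I measure the button and cap here.

Run:
```python
from h import *
from cell import manip, cams
c=dict(np.load("w0.npz")); g=c["image"].max(2).astype(int)
k=np.zeros((400,640),bool); k[194:226,308:342]=1
W=cloud(c)
m=(g>70)&k&(W[...,2]>.302)
v,u=np.nonzero(m); print("button px",u.mean(),v.mean(),m.sum(),W[m].mean(0),"ray",plane(c,(u.mean(),v.mean()),.307))
t=(g<70)&(abs(W[...,2]-.30)<.006)&(np.hypot(W[...,0]-.598,W[...,1]-.03)<.07)
q=W[t]; print(t.sum(),np.median(q[:,2]),cv2.minAreaRect((q[:,:2]*1000).astype(np.float32)))
w=(W[...,2]>.15)&(W[...,2]<.29)&(c["image"].min(2)>100)&(np.hypot(W[...,0]-.61,W[...,1]-.14)<.07)
print("dripper z",np.percentile(W[w][:,2],[1,50,99]), cv2.minAreaRect((W[w][:,:2]*1000).astype(np.float32)))
# gripper: shut and second view
manip.set_gripper(0.0); p=manip.state(); print(p["gripper_width"],p["clock"],p["tool_pos"],p["contact_force"])
```

```text
button px 324.83076923076925 209.51538461538462 390 [0.59836238 0.02768109 0.30717903] ray [0.59836883 0.02764991 0.307     ]
3730 0.2992031601941392 ((598.7205200195312, 27.048702239990234), (27.54786491394043, 98.93596649169922), 83.79150390625)
dripper z [0.19477927 0.23512674 0.2612619 ] ((612.68798828125, 138.2190704345703), (102.35089111328125, 108.58415985107422), 34.32512664794922)
0.00034532258854011054 4.5 [0.59800525 0.03000587 0.39998481] [0.26095048 0.316481   0.03116813]
```

Button centre is (0.5983, 0.0277, 0.307) and yaw is -6.2°, which agrees with the fixed cameras. Now I press it in guarded steps.

```bash
cat >> h.py <<'E'
def push(manip,xy,z0,z1,step,fmax,rate=.02):
    """guarded descent in steps; returns (z commanded, log)"""
    f0=np.mean([(manip.dwell(.02),manip.state()["contact_force"][2])[1] for _ in range(5)]); z=z0; log=[]
    while z>z1+1e-6:
        z=max(z-step,z1); manip.move_linear([*xy,z],rate=rate); s=manip.state(); f=s["contact_force"][2]-f0
        log.append((round(s["clock"],2),round(z*1e3,1),round(s["tool_pos"][2]*1e3,2),round(f,1)))
        if f>fmax: break
    return z,log
E
python3 - <<'E'
from h import *
from cell import manip
xy=[.5983,.0277]; o=down(np.radians(-6.2))
manip.move_linear([*xy,.330],rate=.15,rot=o)
manip.move_linear([*xy,.312],rate=.05)
z,log=push(manip,xy,.312,.297,.0015,14)
print(*log,sep="\n"); print(manip.state()["tool_pos"])
E
```

```text
(5.96, 310.5, np.float64(310.57), np.float64(0.7))
(6.21, 309.0, np.float64(308.87), np.float64(0.4))
(6.46, 307.5, np.float64(307.33), np.float64(-0.3))
(6.71, 306.0, np.float64(306.39), np.float64(1.6))
(6.96, 304.5, np.float64(304.77), np.float64(1.8))
(7.21, 303.0, np.float64(303.16), np.float64(3.7))
(7.46, 301.5, np.float64(301.61), np.float64(4.0))
(7.71, 300.0, np.float64(300.09), np.float64(4.6))
(7.96, 298.5, np.float64(298.65), np.float64(4.6))
(8.21, 297.0, np.float64(297.07), np.float64(5.1))
[0.59848887 0.02769061 0.29707268]
```

Run:
```python
from h import *
from cell import manip,cams
xy=[.5983,.0277]
log=[]; 
for z in (.2945,.292,.290):
    manip.move_linear([*xy,z],rate=.02); s=manip.state(); print(z,s["tool_pos"][2],s["contact_force"][2],s["clock"])
manip.move_linear([*xy,.330],rate=.08)
manip.set_gripper(.046)
s=manip.state(); print(s["gripper_width"],s["clock"])
c=wristcam(manip,cams); W=cloud(c); cv2.imwrite("pics/w1.png",c["image"])
g=c["image"].max(2).astype(int); t=(abs(W[...,2]-.29)<.025)&(np.hypot(W[...,0]-.5983,W[...,1]-.0277)<.065)&(c["z_map"]>0)
d=np.hypot(W[...,0]-.5983,W[...,1]-.0277)
for n,k in(("button",d<.007),("cap",(d>.015)&(d<.045)&(g<70))):
    q=W[t&k]; print(n,len(q),np.percentile(q[:,2],[10,50,90]) if len(q) else 0)
```

```text
0.2945 0.29449813646558065 3.828512639789641 8.4833
0.292 0.2920406247915556 3.684396816084672 8.7583
0.29 0.2900348010955253 4.011954334351301 9.0083
0.0459300044961786 10.4583
button 382 [0.28978913 0.29052734 0.29129354]
cap 4610 [0.28378118 0.28858676 0.28955456]
```

View pics/w1.png

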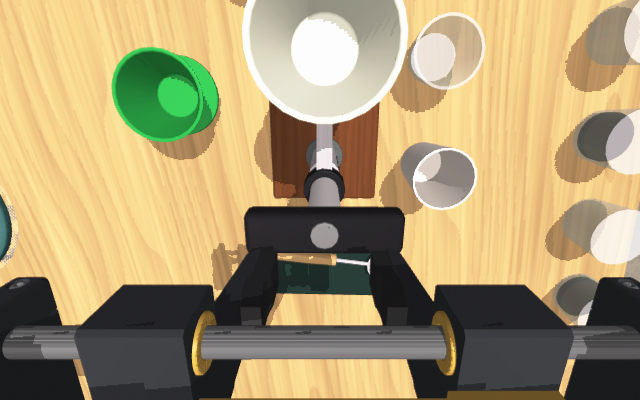

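The cap top is now at 0.289, so the tube is about 11 mm down. The button is 2 mm proud, held in by the wall, and the dripper is still seated. Now I push on both shoulders with the fingers straddling the button.

Run:
```python
from h import *
from cell import manip
xy=[.5983,.0275]
manip.move_linear([*xy,.300],rate=.1); manip.move_linear([*xy,.292],rate=.04)
z,log=push(manip,xy,.292,.282,.001,11)
if log[-1][3]<11: z,l=(lambda z0:push(manip,xy,z0,.264,.0005,1e9) if 0 else (z0,[]))(z)
f0=None
while z>.264 and log[-1][3]<9:
    z-=.0005; manip.move_linear([*xy,z],rate=.02); s=manip.state()
    log.append((round(s["clock"],2),round(z*1e3,1),round(s["tool_pos"][2]*1e3,2),round(s["contact_force"][2],1)))
print(*[tuple(map(float,l)) for l in log],sep="\n")
```

```text
(11.64, 291.0, 291.09, -0.1)
(11.89, 290.0, 290.0, -0.3)
(12.14, 289.0, 289.59, 3.2)
(12.39, 288.0, 288.58, 4.3)
(12.64, 287.0, 287.41, 5.2)
(12.89, 286.0, 286.2, 4.3)
(13.14, 285.0, 285.1, 4.1)
(13.39, 284.0, 284.01, 5.0)
(13.64, 283.0, 282.97, 4.1)
(13.89, 282.0, 281.97, 3.8)
(14.14, 281.5, 281.56, 4.3)
(14.39, 281.0, 281.05, 5.1)
(14.64, 280.5, 280.54, 4.4)
(14.89, 280.0, 280.02, 4.4)
(15.14, 279.5, 279.5, 5.5)
(15.39, 279.0, 279.03, 4.9)
(15.64, 278.5, 278.51, 4.4)
(15.89, 278.0, 278.0, 4.9)
(16.14, 277.5, 277.5, 4.3)
(16.39, 277.0, 277.0, 4.9)
(16.64, 276.5, 276.48, 5.1)
(16.89, 276.0, 275.99, 4.8)
(17.14, 275.5, 275.52, 4.6)
(17.39, 275.0, 275.01, 5.2)
(17.64, 274.5, 274.52, 4.4)
(17.89, 274.0, 273.99, 5.5)
(18.14, 273.5, 273.5, 5.1)
(18.39, 273.0, 273.0, 4.5)
(18.64, 272.5, 272.54, 4.5)
(18.89, 272.0, 272.0, 4.9)
(19.14, 271.5, 271.54, 4.7)
(19.39, 271.0, 270.97, 5.5)
(19.64, 270.5, 270.5, 5.0)
(19.89, 270.0, 269.99, 4.5)
(20.14, 269.5, 269.51, 4.4)
(20.39, 269.0, 268.98, 4.7)
(20.64, 268.5, 268.3, 3.6)
(20.89, 268.0, 267.97, 3.9)
(21.14, 267.5, 267.52, 4.5)
(21.39, 267.0, 267.06, 5.3)
(21.64, 266.5, 266.51, 4.3)
(21.89, 266.0, 266.0, 5.3)
(22.14, 265.5, 265.49, 3.6)
(22.39, 265.0, 265.16, 5.0)
(22.64, 264.5, 265.1, 7.6)
(22.89, 264.0, 265.06, 7.5)
```

The tube stopped at 265.1 while the force rose to 7.6 N, so the pin has probably clicked into the hole. I'll lift clear and check how far the button stands proud.

Run:
```python
from h import *
from cell import manip,cams
manip.move_linear([.5983,.0275,.310],rate=.12)
c=wristcam(manip,cams); W=cloud(c); cv2.imwrite("pics/w2.png",c["image"]); g=c["image"].max(2).astype(int)
d=np.hypot(W[...,0]-.5983,W[...,1]-.0277); t=(abs(W[...,2]-.267)<.025)&(c["z_map"]>0)
for n,k in(("button",d<.006),("cap",(d>.015)&(d<.045)&(g<70))):
    q=W[t&k]; print(n,len(q),np.percentile(q[:,2],[10,50,90]) if len(q) else 0)
s=manip.state(); print(s["clock"],s["contact_force"])
```

```text
button 276 [0.26996653 0.27072638 0.27148895]
cap 4572 [0.25950045 0.26365772 0.26458495]
23.475 [ 0.05240457  1.24750796 -0.17340764]
```

View pics/w2.png

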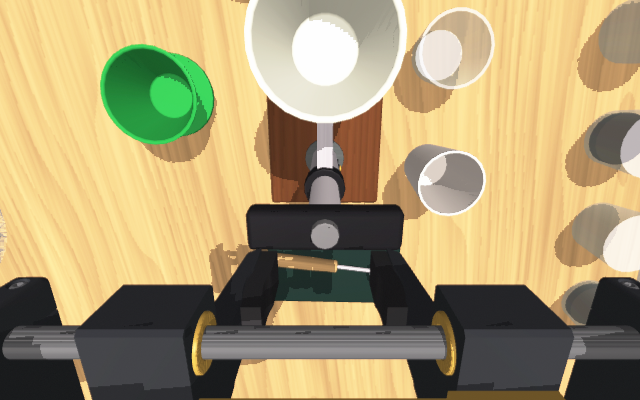

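The button stands 7 mm proud, so it has clicked out, and the dripper is still seated. I'll retreat, take one last look and hand in.

Run:
```python
from h import *
from cell import manip,cams,order
manip.move_linear([.5983,.0275,.40],rate=.2)
c=cams.capture("scene"); cv2.imwrite("pics/scene1.png",c["image"]); a=dict(np.load("scene0.npz"))
for n,k in(("before",a),("after",c)):
    W=cloud(k); w=(W[...,2]>.18)&(W[...,2]<.29)&(k["image"].min(2)>100)&(np.hypot(W[...,0]-.61,W[...,1]-.14)<.06)
    print(n,np.percentile(W[w],97,axis=0),W[w].mean(0))
print(manip.state()["clock"])
order.close_job()
i=c["image"][120:340,200:460]; cv2.imwrite("pics/s1c.png",cv2.resize(i,None,fx=2.5,fy=2.5))
```

```text
before [0.65685276 0.18776357 0.26523442] [0.6046462  0.13668135 0.23049965]
after [0.65674704 0.18650419 0.23055468] [0.5954934  0.12890839 0.21166627]
24.125
the job is handed in; nothing more can be done
```

View pics/s1c.png

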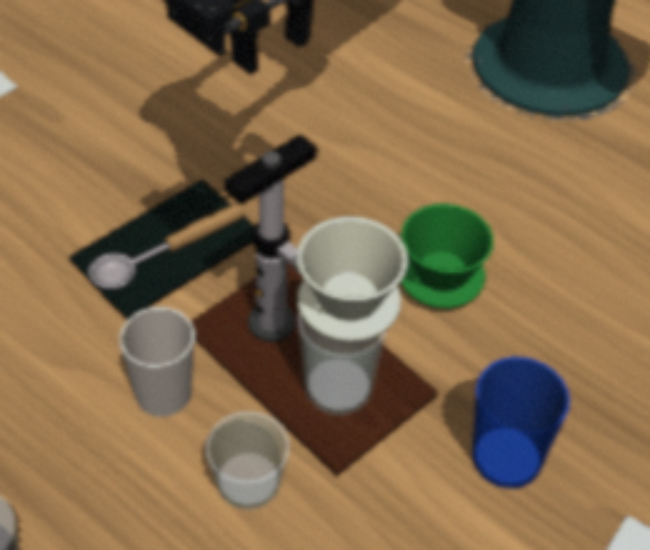

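The dripper is one hole lower and the job is handed in, at about 24 s of robot time.

**What I did:** I pressed the button with shut fingertips at about 5 N, which started the tube down about 11 mm, then let go. The button stayed about 2 mm proud, held in by the wall. I then pushed both cap shoulders with the fingers open astride the button, at about 4–5.5 N. The tube stopped solid at about 35 mm, with a peak of about 7.6 N.

**Last checks:**
- **Lock:** in the wrist camera's depth reading the button stands 7 mm proud of the cap again, so it has clicked out. The stop at about 35 mm fits the next hole plus the pin's play, and is well short of the last hole at 64 mm.
- **Dripper:** its rim came down about 35 mm with the tube, and it looks seated and level in its ring.
- **Surroundings:** the carafe and the other things look where they were, and the gripper is clear.

**Not measured:** I did not measure the gap between the dripper and the carafe. I judged it only from the picture and from feeling no extra force on the way down. I viewed the last picture after handing in.

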